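# Stopper the filter flask and show its hose nozzle to the inspection camera

### The job

Close the amber side-arm flask with the orange stopper, so that the stopper's head rests on the rim. Then, keeping the flask upright, lift it to the inspection camera and hold it there, squarely in front, so that the blue nozzle points straight at the lens, its tip level with the middle of the lens and about 10 cm away from it. Finish while holding the flask still in the air like that, and leave the grey stopper, the bottle, the beaker and the camera as they are.

Things in the scene. Friction and masses are not known exactly. Their poses are not given: they have to be found in the camera images.
- flask: Amber conical flask, open on top, about 200 g, on the bench. Origin: centre of its underside, z up. Base 85 mm across, cone to z = 85 mm, then a round neck 34 mm across (bore 26) up to the rim at z = 140. A blue nozzle, 14 mm thick, sticks out of the neck along +x at z = 105, tip 48 mm from the axis. Grip the neck from above, fingers closing along the flask's y, tips no lower than z = 97.
- flask_rim (a point): Centre of the flask's mouth, at rim height (z = 140 mm in the flask's frame).
- nozzle_tip (a point): Tip of the blue nozzle, at (48, 0, 105) mm in the flask's frame; the nozzle points along the flask's +x.
- stopper: Orange stopper, 30 g: tapered plug 26 mm long, 19 mm across at the bottom and 24 at the top, under a ribbed head 30 mm across and 26 high. Origin at the centre of the plug's bottom, z up; head from z = 26 to 52 mm. Stands plug-down in either hole of the white stand, head resting on its top, and lifts straight out; grip the head with the fingers closing across the row of holes.
- stopper_shoulder (a point): Centre of the underside of the orange stopper's head (z = 26 mm in its frame); it comes to the rim's height when the stopper is in.
- stand: White block fixed to the bench, 150 x 70 mm and 40 mm high, origin at the centre of its underside, z up; two holes 27 mm across, 74 mm apart in a row along its x (at x = -37 and +37 mm). The stoppers' heads rest on its top.
- grey_stopper: Grey stopper in the other hole, the wrong size, with the same head (30 mm across, 26 mm high; origin at the plug's bottom). Leave it alone.
- cam_stand: Inspection camera's stand, fixed to the bench: a dark base plate 130 x 120 x 15 mm and an aluminium pillar 22 mm thick and 315 mm high, on which the camera head is clamped. Origin on the pillar's axis at bench level, z up. The camera looks level along the stand's -x.
- lens (a point): Centre of the camera's lens front, a black barrel 38 mm across on a white 52 mm head, 85 mm in front of the pillar's axis, 170 to 230 mm above the bench (varies). Its axes are those of the stand: the camera looks along -x, z up.
- reagent: Capped reagent bottle, 60 mm across, 115 mm high, origin at the centre of its underside, loose. Leave it alone.
- beaker: Empty glass beaker, 68 mm across, 75 mm high, origin at the centre of its underside, loose. Leave it alone.
- tube_rack: Blue wire rack with red-capped tubes, 90 (x) x 220 (y) mm, 106 mm high with the caps, fixed, origin at the centre of its underside.

How it is judged (in metres and radians):
On the way:
1. the orange stopper sits in the flask's neck, its head on the rim, while the flask stands on the bench (distance between stopper_shoulder and flask_rim below 0.005 m and angle between the z axis of stopper and the z axis of flask, either way round below 0.12 rad and height (world z) of flask below 0.008 m and angle between flask's own z axis and vertical below 0.1 rad), for 0.3 s.
At the end, for the whole second after the job is handed in: Stopper seated (head within 5 mm of the rim's centre). Flask held by the fingers in the air, still, upright within 10 degrees, clear of the camera; nozzle aimed at the lens within 11 degrees, its tip 75 to 125 mm before it and within 15 mm of the lens axis sideways and in height (distance between stopper_shoulder and flask_rim below 0.005 m and angle between the z axis of stopper and the z axis of flask, either way round below 0.12 rad and angle between flask's own z axis and vertical below 0.17 rad and x of nozzle_tip in the frame of lens between -0.125 and -0.075 m and y of nozzle_tip in the frame of lens between -0.015 and 0.015 m and z of nozzle_tip in the frame of lens between -0.015 and 0.015 m and angle between the x axis of flask and the x axis of lens, either way round below 0.2 rad and x of flask in the frame of lens below -0.115 m and contact force between flask and the fingers above 1 N and contact force between flask and cam_stand below 0.1 N and height (world z) of flask above 0.03 m and linear speed of flask below 0.02 m/s and angular speed of flask below 0.15 rad/s); the arm keeps its last pose, push and grip.
It fails at once if the flask tips over (more than 30 degrees) (angle between flask's own z axis and vertical above 0.52 rad).
It fails at once if the grey stopper is disturbed (over 30 mm) (distance of grey_stopper from where it was at the start of the episode above 0.03 m).
It fails at once if the bottle is disturbed (over 30 mm) (distance of reagent from where it was at the start of the episode above 0.03 m).
It fails at once if the beaker is disturbed (over 30 mm) (distance of beaker from where it was at the start of the episode above 0.03 m).
It fails at once if the camera is pushed out of place (over 10 mm) (distance of lens from where it was at the start of the episode above 0.01 m).
It also fails if it takes over 64 s, if anything falls off the work surface, if the arm or the gripper's body presses on something with over 40 N, if the wrist force passes 120 N, or if a joint passes its speed limit or range.

### The arm

A 7-joint arm with a two-finger parallel gripper is mounted at the origin on the work surface. World frame = base frame: x ahead of the robot, y to its left, z up, the work surface at z = 0. Lengths are in m, angles in degrees, forces in N, time in s.
With the tool pointing down it reaches from about 0.425 to 1.025 m from the base axis. Payload 9.4 kg.
Tool frame: the origin (TCP) lies on the centre line of the jaws, within the pads' length; the fingertips stand 17 mm ahead of it and the grasp point (between the pads) lies 2 mm behind it; z points along the fingers, y is the direction in which the jaws open and shut (so a half turn about z gives the same grasp; the last joint's range is limited). The gripper opens to 85 mm and grips with 20 to 120 N. Pads are 22 mm wide; open, the fingers measure 114 mm over their backs; the gripper's body (76 mm by 85 mm) begins 54 mm behind the grasp point. The pads swing forward as they close: fully open they stand 13 mm farther back than shut.
Start: joints at [66.996, 34.337, -0.143, 91.639, 0.103, 54.024, -4.572], TCP at [0.231, -0.687, 0.248] pointing down, gripper open.
Joint ranges: [-147.43, 147.43], [-19.82, 112.94], [-74.19, 73.91], [6.32, 146.72], [-59.91, 239.91], [6.04, 106.73], [-150.56, 150.56]. Speed limits (degrees/s): [127.2, 127.2, 172.46, 172.46, 180, 180, 180].

### API

Orientations are given as [roll, pitch, yaw] about the fixed x, y, z axes, in that order (R = Rz(yaw) Ry(pitch) Rx(roll)).
In Python, from station import * gives the robot as it stands.
- The arm moves only by the tool jog_arm, never from a script. Its argument "plan" is a list of rows, each a list of 3 entries, a list of its own where there are three numbers: the closure, from 0 (fully open) to 1 (shut), then the shift along the tool's x, y, z in cm, then the turn, a rotation vector about the tool's x, y, z in degrees. In form: [[jaw, [dx, dy, dz], [ax, ay, az]], ...]. A call has 1 to 5 rows; each row shifts and turns the pose as measured when the row begins, along the tool's axes as they then stand; what a row does not reach is not made up. A row lasts 1/10 s, in which the tool goes at most 50 mm and 8.59 degrees, less where a joint would pass 70% of its speed; a pose out of reach is approached as far as the arm can. A call with a gripper value outside its range is refused whole. The fingers move at their own pace and stop on an object; "grip_force" is the grip in N (left out, the last holds). Time passes only in rows, so rows that do not move let the fingers close. It gives the time, the measured TCP pose, the force and the opening at its end, in the units of the state.
- observe(): the state, without advancing time (a new reading comes with each control period).
- get_image(name): name is "scene" or "top" or "wrist"; returns a dict with "color" (400x640x3 uint8, red, green, blue), "z_map" (400x640 float32, m along the optical axis (not along the pixel's ray), 0 where there is no reading), "vfov" (degrees; the focal length in pixels is half the picture's height over the tangent of half this angle, whatever the lens; pixels are square), "cx", "cy" (the principal point, pixels), "k1" (the pictures are not rectified: a ray, as slopes to the right and down, at radius r is drawn at 1 + k1 r^2 times it, then the intrinsics apply), "position" and "orientation" of the camera in the world. Camera axes: x right, y down, z forward; pixel columns grow to the right and rows downward; lengths in m; the calibration is good to about 2 mm. A picture is of the moment at which its call begins.
- sign_off(): hands the job in, once; it reports no verdict.
The state is a dict: "clock": time; "joint_positions": joint angles; "qd": joint speeds; "effort": joint torques, N m; "tool_pos": TCP position; "eef_rot": TCP orientation; "wrist_force": force on the tool from outside, world axes, zero at the start; "wrist_torque": the same for the moment, N m; "width": finger opening in m.
Only numpy, scipy, OpenCV 4.12 (cv2) and the standard library are available. Lean on these libraries where they do the work, as an engineer would, in place of code of your own. Each camera call takes 0.05 s, during which the arm holds its last target.

## Working session

There is one attempt and no reset: what is moved stays moved. The work goes in short steps, Python scripts to look and compute and a tool call to move; the robot and the scene stay as the last step left them, time stands still between calls to the robot, and variables do not carry over. Pictures are saved under pics/ and viewed, and the job is handed in when it is done.

Besides the shell and the picture viewer there is one more tool, called in YAML: its name, and indented under it one key for each argument. jog_arm: Moves the arm, as the interface text tells. Its arguments: {"type":"object","properties":{"plan":{"type":"array"},"grip_force":{"type":"number"}},"required":["plan"]}

```bash
mkdir -p pics; ls; cat > h.py <<'E'
from station import *
import numpy as np, cv2, pickle
from scipy.spatial.transform import Rotation as R
def snap(n,f):
    im=get_image(n); pickle.dump(im,open(f'pics/{f}.pkl','wb')); cv2.imwrite(f'pics/{f}.png',im['color'][:,:,::-1]); return im
def rot(im):
    o=np.array(im['orientation'],float)
    return o if o.shape==(3,3) else R.from_euler('xyz',o,degrees=True).as_matrix()
def rays(im,uv):
    uv=np.atleast_2d(np.asarray(uv,float)); f=200/np.tan(np.radians(im['vfov'])/2)
    d=(uv-[im['cx'],im['cy']])/f; s=d.copy()
    for _ in range(30): s=d/(1+im['k1']*(s**2).sum(1,keepdims=True))
    return np.c_[s,np.ones(len(s))]
def onplane(im,uv,z):
    w=rays(im,uv)@rot(im).T; p=np.array(im['position']); return p+w*((z-p[2])/w[:,2])[:,None]
def cloud(im):
    v,u=np.mgrid[0:400,0:640]; r=rays(im,np.c_[u.ravel(),v.ravel()]); z=im['z_map'].ravel()[:,None]
    return ((r*z)@rot(im).T+np.array(im['position'])).reshape(400,640,3)
def load(f): return pickle.load(open(f'pics/{f}.pkl','rb'))
E
python3 - <<'E'
from h import *
print(observe())
for n in ['scene','top','wrist']:
    im=snap(n,n+'0'); print(n,{k:v for k,v in im.items() if k not in('color','z_map')})
E
```

```text
pics
{'clock': 0.0, 'joint_positions': array([66.9951938 , 34.38480886, -0.14638443, 91.6808618 ,  0.10411299,
       54.02473475, -4.57325032]), 'qd': array([ 0.02167327, -0.00184688,  0.06500465,  0.0429235 ,  0.04881765,
       -0.02327889, -0.02527014]), 'effort': array([-1.04176623e-03, -7.76462245e+01,  1.56411611e+00, -2.58013219e+01,
        1.22737588e-02,  9.05951456e-03, -3.06861079e-05]), 'tool_pos': array([ 0.23121318, -0.68666772,  0.24741353]), 'eef_rot': array([-1.79910131e+02,  8.68201470e-03,  1.86136597e+01]), 'wrist_force': array([-0.7891166 , -1.13053878, -0.98199258]), 'wrist_torque': array([-0.04961905,  0.00730869,  0.01559136]), 'width': 0.08579580230306637}
scene {'vfov': 52.179369390058305, 'cx': 320.8815731640877, 'cy': 198.45081704550051, 'k1': -0.06501733470980321, 'position': array([1.08275093, 0.74448465, 0.80615762]), 'orientation': array([-124.35053204,    0.73286782,  150.59457656])}
top {'vfov': 42.7142139977458, 'cx': 321.46489351966517, 'cy': 202.87321987191547, 'k1': -0.15557618638826823, 'position': array([ 0.49907835, -0.13032221,  1.70362607]), 'orientation': array([-175.53305382,    0.24380492,  -88.55575639])}
wrist {'vfov': 68.3803154880204, 'cx': 316.48629459005423, 'cy': 196.65587112189698, 'k1': -0.044814785128643536, 'position': array([ 0.30954144, -0.66096846,  0.37418926]), 'orientation': array([ 1.61213467e+02,  7.08899364e-02, -7.14301107e+01])}
```

View pics/scene0.png

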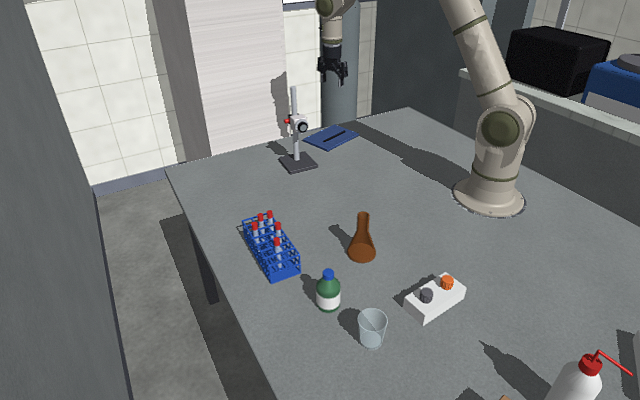

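View pics/top0.png

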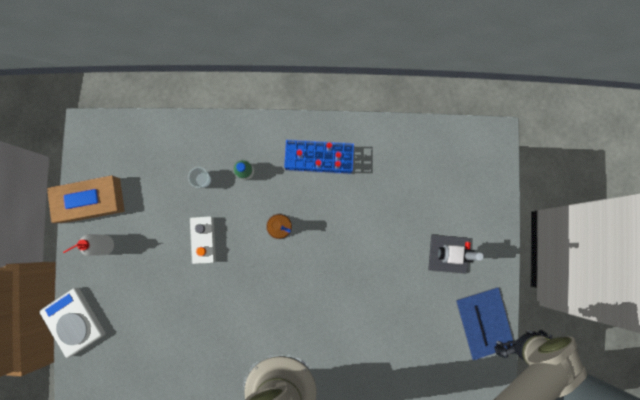

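View pics/wrist0.png

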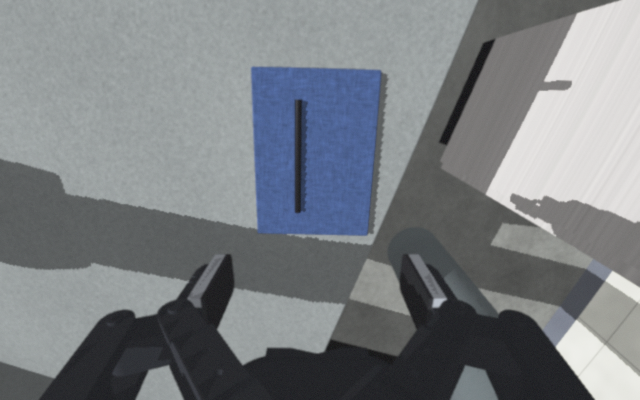

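The top view shows the flask at (280,226) with its nozzle near (287,231). The stand is at (202,240), with the orange stopper at (202,251) and the grey one at (202,228). The inspection camera is at (455,254), facing image left. I'll zoom in and measure next.

```bash
python3 - <<'E'
from h import *
im=load('top0'); c=im['color'][:,:,::-1]
a=cv2.resize(c[190:290,170:310],None,fx=5.6,fy=5.6,interpolation=cv2.INTER_CUBIC)[:560]
cv2.imwrite('pics/z1.png',a)
b=cv2.resize(c[220:285,420:500],None,fx=8,fy=8,interpolation=cv2.INTER_CUBIC)
cv2.imwrite('pics/z2.png',b)
s=load('scene0')['color'][:,:,::-1]
cv2.imwrite('pics/z3.png',np.hstack([cv2.resize(s[80:180,260:340],(400,500),interpolation=cv2.INTER_CUBIC),cv2.resize(s[200:280,335:399],(400,500),interpolation=cv2.INTER_CUBIC)]))
# measurements
for n in ['top0','scene0']:
    im=load(n); C=cloud(im); h=cv2.cvtColor(im['color'],cv2.COLOR_RGB2HSV); 
    H,S,V=h[...,0].astype(int),h[...,1],h[...,2]
    Z=C[...,2]; ok=im['z_map']>0
    T=(C[...,0]>0.2)&(C[...,0]<.9)&(abs(C[...,1])<.8)&ok
    for nm,m in dict(orange=(H<13)&(S>200)&(V>180)&T, amber=(H<15)&(S>150)&(V<190)&(V>40)&T&(Z>.01), nozzle=(H>100)&(H<130)&(S>100)&(Z>.07)&(Z<.125)&T&(C[...,1]>-.2)&(C[...,0]<.62)).items():
        P=C[m]; 
        uv=np.argwhere(m)[:,::-1]
        print(n,nm,m.sum(),uv.mean(0).round(1) if m.sum() else '',P.min(0).round(3) if m.sum() else '',P.max(0).round(3) if m.sum() else '')
E
```

```text
top0 orange 36 [355.3 179.7] [ 0.452 -0.562  0.064] [0.811 0.261 0.197]
top0 amber 282 [241.2 231.7] [ 0.448 -0.614  0.01 ] [0.805 0.665 0.208]
top0 nozzle 257 [ 97.8 204.8] [ 0.533 -0.024  0.071] [0.62  0.738 0.119]
scene0 orange 72 [309.7 239.4] [ 0.452 -0.178  0.043] [0.816 0.641 0.197]
scene0 amber 1466 [422.9 276.6] [ 0.446 -0.567  0.01 ] [0.817 0.676 0.206]
scene0 nozzle 0
```

View pics/z1.png

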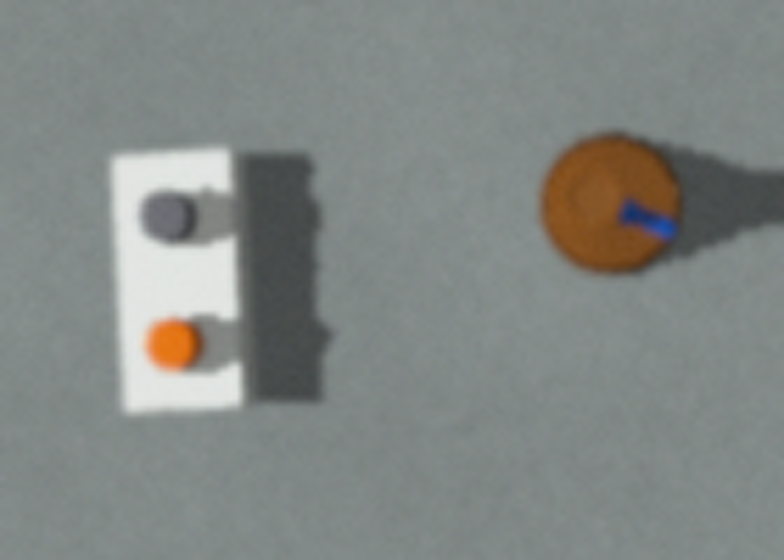

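View pics/z2.png

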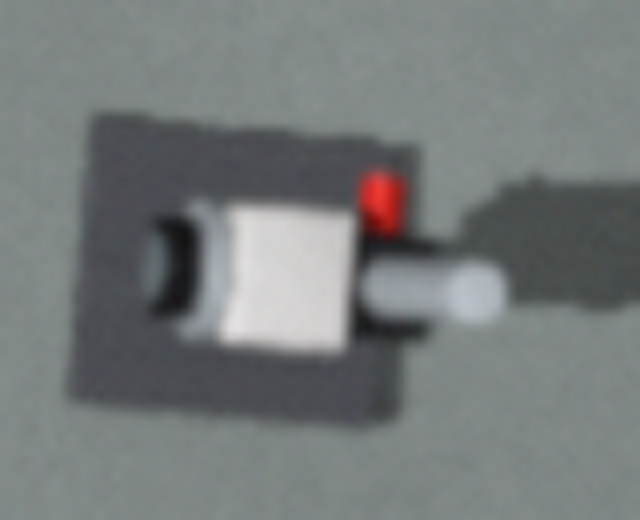

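View pics/z3.png

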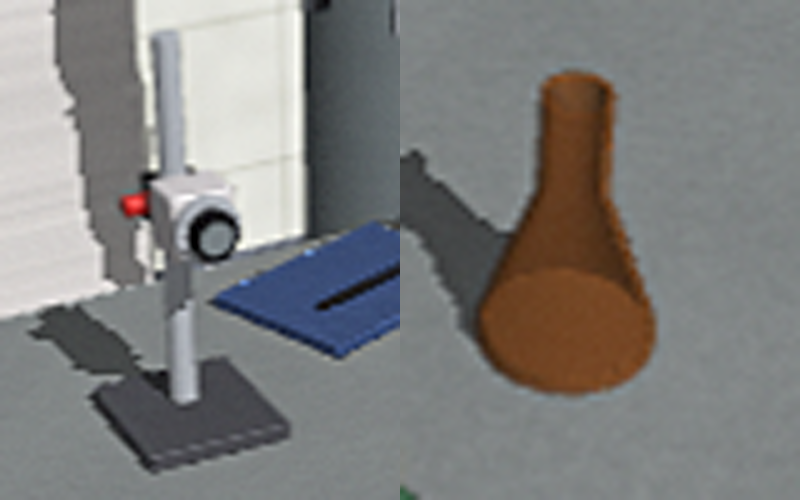

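```bash
cat > m.py <<'E'
from h import *
im=load('top0'); h=cv2.cvtColor(im['color'],cv2.COLOR_RGB2HSV); H,S,V=[h[...,i].astype(int) for i in range(3)]
def big(m,box):
    k=np.zeros((400,640),np.uint8); x0,y0,x1,y1=box; k[y0:y1,x0:x1]=m[y0:y1,x0:x1]
    n,l,s,c=cv2.connectedComponentsWithStats(k); i=1+np.argmax(s[1:,4]); mm=(l==i).astype(np.uint8)
    ct=max(cv2.findContours(mm,0,1)[0],key=cv2.contourArea); return mm,ct[:,0],c[i],s[i]
P=lambda uv,z: onplane(im,uv,z).round(4)
print('campos',im['position'])
mo,_,c,s=big((S>180)&(H<16)&(V>120),(185,240,220,262)); print('orange',c,s,P(c,.066),P(c,.055))
mg,_,c,s=big((V<120)&(S>20),(190,218,207,238)); print('grey',c,s,P(c,.066))
ms,ct,c,s=big((S<30)&(V>170)|(mo>0)|(mg>0),(180,205,220,275)); r=cv2.minAreaRect(ct.astype(np.float32)); print('stand',r,P(c,.04), P(cv2.boxPoints(r),.04))
mn,_,c,s=big((H>105)&(H<130)&(S>110),(270,215,300,240)); print('noz',c,s,P(c,.105)); uv=np.argwhere(mn)[:,::-1]; 
w=P(uv,.108)[:,:2]; 
u,sv,vt=np.linalg.svd(w-w.mean(0)); print('nozdir',vt[0],np.degrees(np.arctan2(vt[0][1],vt[0][0])),((w-w.mean(0))@vt[0]).min(),((w-w.mean(0))@vt[0]).max())
ma,ct,c,s=big((H<16)&(S>120)|(mn>0),(260,205,300,250)); print('flask',c,s)
(cc,rr)=cv2.minEnclosingCircle(ct.astype(np.float32)); print(cc,rr,P(cc,0),P(cc,.01))
b=P(ct,0.003)[:,:2]
print('base extents',b.min(0),b.max(0))
s0=load('scene0'); 
E
python3 m.py
python3 - <<'E'
from h import *
c=load('scene0'); h=cv2.cvtColor(c['color'],cv2.COLOR_RGB2HSV)
im=load('top0')
cv2.imwrite('pics/z4.png',np.hstack([cv2.resize(c['color'][110:150,285:317,::-1],(480,600),interpolation=cv2.INTER_NEAREST)]))
C=cloud(c); print(C[120:135:2,295:310:2].round(3)[...,:].reshape(-1,8,3)[4])
E
```

```text
campos [ 0.49907835 -0.13032221  1.70362607]
orange [200.83673469 251.        ] [197 248   9   7  49] [[0.4615 0.2648 0.066 ]] [[0.4613 0.2674 0.055 ]]
[[ 0.501 -0.496  0.184]
 [ 0.497 -0.487  0.186]
 [ 0.493 -0.479  0.188]
 [ 0.485 -0.478  0.187]
 [ 0.479 -0.474  0.187]
 [ 0.47  -0.477  0.184]
 [-0.348 -2.069 -0.632]
 [-0.379 -2.092 -0.648]]Traceback (most recent call last):
  File "m.py", line 10, in <module>
    mg,_,c,s=big((V<120)&(S>20),(190,218,207,238)); print('grey',c,s,P(c,.066))
             ~~~^^^^^^^^^^^^^^^^^^^^^^^^^^^^^^^^^^
  File "m.py", line 5, in big
    n,l,s,c=cv2.connectedComponentsWithStats(k); i=1+np.argmax(s[1:,4]); mm=(l==i).astype(np.uint8)
                                                     ~~~~~~~~~^^^^^^^^^
    return _wrapfunc(a, 'argmax', axis=axis, out=out, **kwds)
    return bound(*args, **kwds)
ValueError: attempt to get argmax of an empty sequence
```

View pics/z4.png

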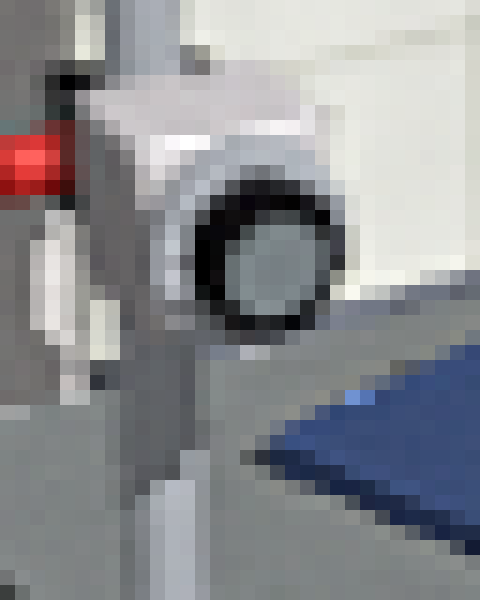

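```bash
sed -i 's/(V<120)&(S>20)/(V<135)/' m.py
cat >> m.py <<'E'
print('--cam')
# base plate dark
mp,ct,c,s=big((V<100),(425,230,475,278)); print('plate',c,s)
r=cv2.minAreaRect(ct.astype(np.float32)); print(r,P(cv2.boxPoints(r),.015))
C=cloud(im)
print('head top depth z', [C[y,x].round(4).tolist() for y,x in [(254,450),(254,455),(254,459),(256,478),(254,446),(250,457)]])
C2=cloud(s0)
m=((C2[...,2]>.12)&(C2[...,2]<.26)&(C2[...,1]<-.42)&(C2[...,1]>-.6)&(C2[...,0]>.3)&(C2[...,0]<.6))
print(m.sum(), C2[m].min(0),C2[m].max(0))
# lens glass pixels
uvl=[303.1-.5,127.7-.5]
for y in (-.49,-.48,-.47,-.46):
    w=(rays(s0,[uvl])@rot(s0).T)[0]; p=np.array(s0['position']); print(y,(p+w*(y-p[1])/w[1]).round(4))
E
python3 m.py
```

```text
campos [ 0.49907835 -0.13032221  1.70362607]
orange [200.83673469 251.        ] [197 248   9   7  49] [[0.4615 0.2648 0.066 ]] [[0.4613 0.2674 0.055 ]]
grey [201.26506024 228.38554217] [196 225  11   8  83] [[0.5345 0.2661 0.066 ]]
stand ((200.92922973632812, 239.7261505126953), (46.81669616699219, 21.6333065032959), 86.8201675415039) [[0.5021 0.2755 0.04  ]] [[0.5714 0.3157 0.04  ]
 [0.5773 0.2435 0.04  ]
 [0.4247 0.2292 0.04  ]
 [0.4184 0.301  0.04  ]]
noz [286.04545455 229.18181818] [281 227  10   5  22] [[ 0.5385 -0.0117  0.105 ]]
nozdir [0.34233245 0.93957889] 69.98095639000448 -0.013621240287453311 0.01600685929987139
flask [277.7443609  225.66165414] [267 215  24  23 399]
(278.739990234375, 225.89999389648438) 12.14249038696289 [[0.5514 0.0208 0.    ]] [[0.5511 0.0199 0.01  ]]
base extents [ 0.514  -0.0171] [0.5879 0.06  ]
--cam
plate [447.70341463 253.58536585] [ 429  234   46   39 1025]
((451.5860900878906, 253.55328369140625), (44.362510681152344, 36.304832458496094), 5.19442892074585) [[ 0.4182 -0.4771  0.015 ]
 [ 0.538  -0.4863  0.015 ]
 [ 0.5276 -0.6366  0.015 ]
 [ 0.4071 -0.6267  0.015 ]]
head top depth z [[0.4745, -0.5008, 0.2157], [0.4747, -0.5161, 0.2143], [0.4749, -0.5273, 0.2174], [0.4719, -0.5551, 0.3137], [0.4741, -0.4911, 0.2069], [0.4865, -0.5213, 0.217]]
427 [ 0.45094753 -0.57279353  0.12008621] [ 0.51342488 -0.46950776  0.25965008]
-0.49 [ 0.4728 -0.49    0.1824]
-0.48 [ 0.4777 -0.48    0.1874]
-0.47 [ 0.4826 -0.47    0.1925]
-0.46 [ 0.4876 -0.46    0.1975]
```

jog_arm:
  plan:
    - [0,[3.5,-3.4,-0.7],[0,0,0]]
    - [0,[3.5,-3.4,-0.7],[0,0,0]]
    - [0,[3.5,-3.4,-0.7],[0,0,0]]
    - [0,[3.5,-3.4,-0.7],[0,0,0]]
    - [0,[3.5,-3.4,-0.7],[0,0,0]]

```text
clock: 0.65
tool_pos: [0.3399, -0.4697, 0.2792]
eef_rot: [-179.8, 0.3, 17.9]
wrist_force: [1.9, -0.5, 1.1]
width: 0.0854
```

jog_arm:
  plan:
    - [0,[3.5,-3.4,-0.7],[0,0,0]]
    - [0,[3.5,-3.4,-0.7],[0,0,0]]
    - [0,[3.5,-3.4,-0.7],[0,0,0]]
    - [0,[3.5,-3.4,-0.7],[0,0,0]]
    - [0,[0,0,0],[0,0,0]]

```text
clock: 1.15
tool_pos: [0.4348, -0.2879, 0.3083]
eef_rot: [-179.7, 0.1, 18.4]
wrist_force: [1.0, -0.5, -0.4]
width: 0.0853
```

```bash
python3 - <<'E'
from h import *
o=observe(); print(o['clock'],o['tool_pos'],o['eef_rot'],o['wrist_force'])
im=snap('wrist','w1'); print(im['position'],im['orientation'])
E
```

```text
1.15 [ 0.43483   -0.2878613  0.3083003] [-1.79745866e+02  8.45040254e-02  1.84317239e+01] [ 0.97177899 -0.5282327  -0.43001583]
[ 0.51351571 -0.26265339  0.43488083] [161.13571722   0.24494625 -71.60936562]
```

View pics/w1.png

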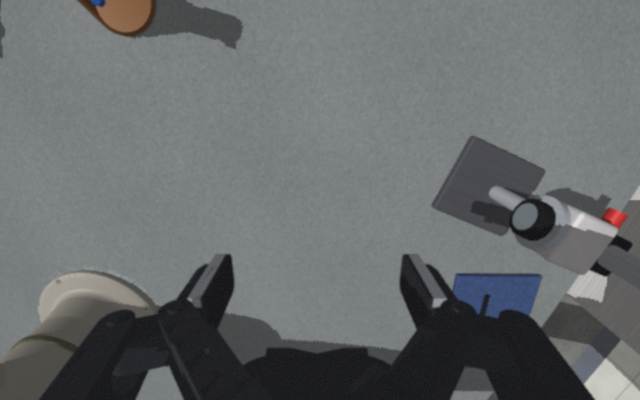

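The wrist view shows the lens glass at (527,218), the base plate's corners at (432,206), (473,136) and (545,171), and the flask at the top left.

```bash
python3 - <<'E'
from h import *
im=load('w1'); C=cloud(im); c=im['color']
g=cv2.resize(c[180:280,480:640,::-1],(800,500),interpolation=cv2.INTER_CUBIC); cv2.imwrite('pics/z5.png',g)
P=onplane(im,[[432,206],[473,136],[545,171]],.015).round(4); print(P)
for a,b in ((0,1),(1,2)):
    d=P[b]-P[a]; print(np.linalg.norm(d),np.degrees(np.arctan2(d[1],d[0])))
print([ (p,C[p[1],p[0]].round(4).tolist()) for p in [(527,215),(520,215),(530,225),(523,222),(495,192),(570,205),(590,215),(560,235),(580,230)]])
# edge fit of plate
h=cv2.cvtColor(c,cv2.COLOR_RGB2HSV)
# head planar fit: points with z between lens; white head side
m=(C[...,2]>.12)&(C[...,2]<.35)&(C[...,1]<-.4)&(C[...,1]>-.65)&(C[...,0]>.38)&(C[...,0]<.6)
print(m.sum(),C[m].min(0),C[m].max(0))
# lens glass front: most +y points
Q=C[m]; f=Q[Q[:,1]>np.percentile(Q[:,1],98)]; print(np.percentile(Q[:,1],[90,95,98,99.5]), f.mean(0))
E
```

```text
[[ 0.4185 -0.4788  0.015 ]
 [ 0.5341 -0.4889  0.015 ]
 [ 0.5241 -0.6187  0.015 ]]
0.11604038090251173 -4.993266429462488
0.13018463811064657 -94.4054563599735
[((527, 215), [0.4783, -0.4761, 0.191]), ((520, 215), [0.4751, -0.4754, 0.1842]), ((530, 225), [0.4722, -0.4752, 0.201]), ((523, 222), [0.4712, -0.4749, 0.1924]), ((495, 192), [0.4716, -0.5497, 0.0314]), ((570, 205), [0.5001, -0.5063, 0.1948]), ((590, 215), [0.4991, -0.511, 0.2126]), ((560, 235), [0.4747, -0.4946, 0.2138]), ((580, 230), [0.4845, -0.5092, 0.2139])]
7114 [ 0.4456097  -0.57914881  0.166124  ] [ 0.51076591 -0.47344058  0.24799929]
[-0.47696413 -0.47591073 -0.47526122 -0.47464888] [ 0.47014125 -0.47483157  0.19120409]
```

View pics/z5.png

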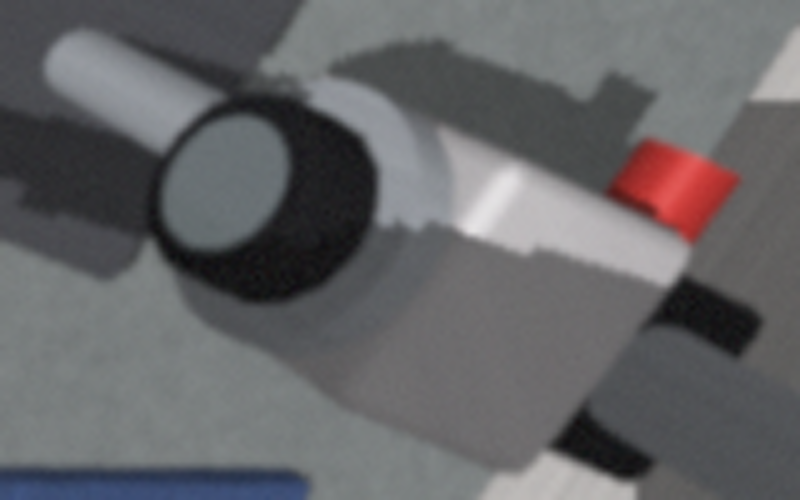

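jog_arm:
  plan:
    - [0,[1.8,-4.5,0.3],[0,0,0]]
    - [0,[1.8,-4.5,0.3],[0,0,0]]
    - [0,[1.8,-4.5,0.3],[0,0,0]]
    - [0,[1.8,-4.5,0.3],[0,0,0]]
    - [0,[1.8,-4.5,0.3],[0,0,0]]

```text
clock: 1.7
tool_pos: [0.4479, -0.0557, 0.2919]
eef_rot: [179.9, 0.2, 17.2]
wrist_force: [1.7, 0.7, -0.1]
width: 0.0853
```

jog_arm:
  plan:
    - [0,[1.7,-4.5,0.3],[0,0,0]]
    - [0,[1.7,-4.5,0.3],[0,0,0]]
    - [0,[1.7,-4.5,0.3],[0,0,0]]
    - [0,[0,0,0],[0,0,7]]
    - [0,[0,0,0],[0,0,7]]

```text
clock: 2.2
tool_pos: [0.4576, 0.0944, 0.2811]
eef_rot: [179.9, 0.2, 2.8]
wrist_force: [0.1, -0.9, -0.3]
width: 0.0854
```

```bash
python3 - <<'E'
from h import *
o=observe(); print(o['clock'],o['tool_pos'],o['eef_rot'],o['wrist_force'])
im=snap('wrist','w2'); print(im['position'],im['orientation'])
l=load('w1'); w=(rays(l,[[524.5,216]])@rot(l).T)[0]; p=np.array(l['position']); print('lens',p+w*(-.475-p[1])/w[1])
E
```

```text
2.2 [0.45762181 0.09436398 0.28108482] [179.90281775   0.22025829   2.833057  ] [ 0.06428554 -0.9454836  -0.34630202]
[0.54060108 0.09816307 0.40746884] [ 1.61005292e+02 -1.08626868e-01 -8.72077247e+01]
lens [ 0.47654415 -0.475       0.19021651]
```

View pics/w2.png

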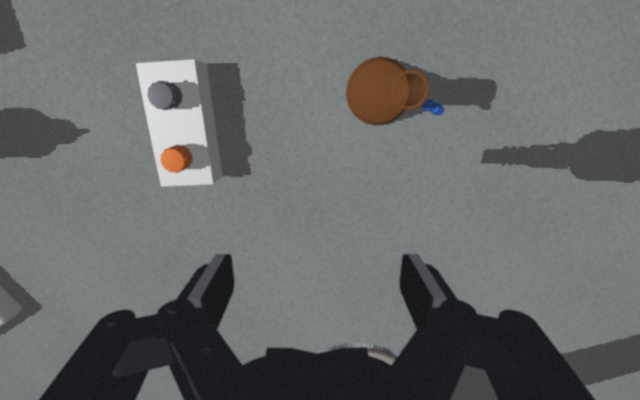

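The wrist view shows the stand with the grey stopper at (163,95) and the orange one at (176,158). The flask's rim is at about (416,90), with the nozzle's tip at (441,109).

```bash
cat > m2.py <<'E'
from h import *
import sys
def measure(fn, sb, fb, show):
    im=load(fn); c=im['color']; h=cv2.cvtColor(c,cv2.COLOR_RGB2HSV); H,S,V=[h[...,i].astype(int) for i in range(3)]
    box=np.zeros((400,640),bool); box[sb[1]:sb[3],sb[0]:sb[2]]=1
    out=[]
    for nm,m in (('orange',(S>150)&(H<18)&(V>90)&box),('stand',(S<30)&(V>165)&box)):
        n,l,s,cc=cv2.connectedComponentsWithStats(m.astype(np.uint8)); i=1+np.argmax(s[1:,4]); print(nm,cc[i],s[i])
        if nm=='orange':
            ct=max(cv2.findContours((l==i).astype(np.uint8),0,1)[0],key=len); print(cv2.minEnclosingCircle(ct.astype(np.float32)))
            # contour in world at shoulder/top heights
            for z in (.066,.053): print(z,onplane(im,cc[i],z).round(4))
    C=cloud(im)
    print('orange top pts', C[(C[...,2]>.06)&(C[...,2]<.072)&(S>150)&(H<18)&box].reshape(-1,3).mean(0).round(4))
    m=(C[...,2]>.035)&(C[...,2]<.044)&box&(im['z_map']>0); q=C[m][:,:2]; r=cv2.minAreaRect((q*1000).astype(np.float32)); print('stand top rect',r,cv2.boxPoints(r).round(1).tolist())
    box[:]=0; box[fb[1]:fb[3],fb[0]:fb[2]]=1
    m=(C[...,2]>.134)&(C[...,2]<.147)&box; q=C[m]; print('rim',m.sum(),q.mean(0),cv2.minEnclosingCircle((q[:,:2]*1000).astype(np.float32)))
    m=(H>100)&(H<130)&(S>110)&box; q=np.argwhere(m)[:,::-1]; w=onplane(im,q,.108); print('noz',m.sum(),w.mean(0),w[np.argmin(w[:,1])])
    k=(H<18)&(S>100)&box&(C[...,2]<.012)&(C[...,2]>-.01)
    x0,y0,x1,y1=show; cv2.imwrite('pics/z6.png',cv2.resize(c[y0:y1,x0:x1,::-1],None,fx=5,fy=5,interpolation=cv2.INTER_CUBIC))
measure('w2',(125,50,225,195),(335,45,460,135),(335,45,455,135))
im=load('w2'); print(onplane(im,[[136.5,63],[194.5,60],[213,184],[161,186.5]],.04).round(4))
E
python3 m2.py
```

```text
orange [175.97530864 158.4303351 ] [162 146  29  26 567]
((176.0, 158.5), 14.430970191955566)
0.066 [[0.4631 0.2606 0.066 ]]
0.053 [[0.4602 0.2667 0.053 ]]
stand [173.01129818 120.32277359] [ 136   59   77  128 4514]
orange top pts [0.4621 0.2629 0.0666]
stand top rect ((497.9300537109375, 268.4876403808594), (150.29945373535156, 71.82594299316406), 4.9791131019592285) [[419.8999938964844, 297.70001220703125], [426.20001220703125, 226.1999969482422], [575.9000244140625, 239.1999969482422], [569.7000122070312, 310.79998779296875]]
rim 654 [0.54999737 0.01827399 0.14012164] ((550.0575561523438, 17.710674285888672), 17.523040771484375)
noz 204 [ 0.53638183 -0.0173759   0.108     ] [ 0.53419043 -0.02796277  0.108     ]
[[0.5691 0.3094 0.04  ]
 [0.5743 0.2402 0.04  ]
 [0.4253 0.2273 0.04  ]
 [0.4186 0.297  0.04  ]]
```

View pics/z6.png

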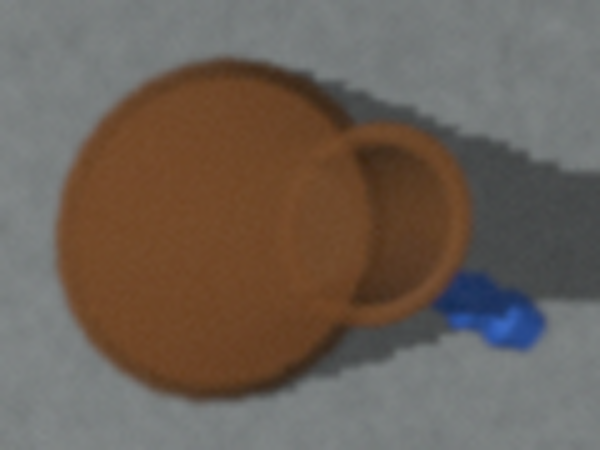

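jog_arm:
  plan:
    - [0,[0.2,-4.2,2.5],[0,0,-2.2]]
    - [0,[0.2,-4.2,2.5],[0,0,0]]
    - [0,[0.2,-4.2,2.5],[0,0,0]]
    - [0,[0.2,-3.4,3.0],[0,0,0]]
    - [0,[0,0,0],[0,0,0]]
  grip_force: 40

```text
clock: 2.75
tool_pos: [0.46, 0.2527, 0.1722]
eef_rot: [179.9, -0.1, 4.5]
wrist_force: [-0.1, 0.3, 1.0]
width: 0.0854
```

```bash
cat > go.py <<'E'
# usage: go.py x y z yaw -> remaining shift in tool frame (cm) and turn (deg)
from h import *
import sys
t=[float(a) for a in sys.argv[1:5]]; o=observe()
M=R.from_euler('xyz',o['eef_rot'],degrees=True)
print('t',o['clock'],'pos',o['tool_pos'].round(4),'rot',o['eef_rot'].round(2),'F',o['wrist_force'].round(1),'w',round(o['width'],4))
print('shift cm',(M.inv().apply(np.array(t[:3])-o['tool_pos'])*100).round(2),'turn',(M.inv()*R.from_euler('xyz',[180,0,t[3]],degrees=True)).as_rotvec(degrees=True).round(2))
E
python3 go.py .461 .264 .062 5; python3 -c "
from h import *
im=snap('wrist','w3')"
```

```text
t 2.75 pos [0.46   0.2527 0.1722] rot [ 1.7986e+02 -9.0000e-02  4.4800e+00] F [-0.1  0.3  1. ] w 0.0854
shift cm [ 0.17 -1.15 11.02] turn [ 0.14 -0.09 -0.52]
```

View pics/w3.png

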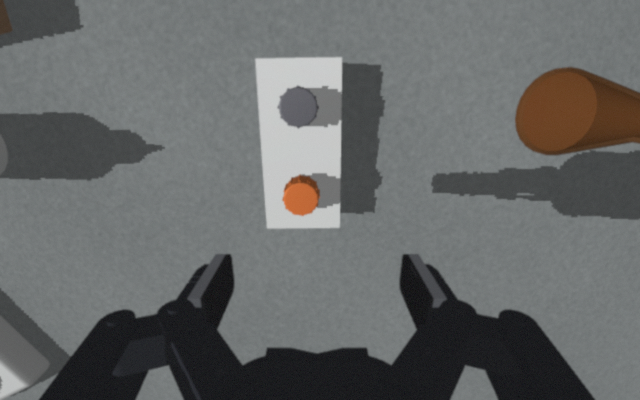

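```bash
python3 - <<'E'
from h import *
im=load('w3'); C=cloud(im); h=cv2.cvtColor(im['color'],cv2.COLOR_RGB2HSV); m=(h[...,0]<18)&(h[...,1]>150)&(h[...,2]>90); m[:,:260]=0; m[:,345:]=0; m[:160]=0;m[230:]=0
top=m&(C[...,2]>.062)&(C[...,2]<.07); q=C[top]; print(q.mean(0),cv2.minEnclosingCircle((q[:,:2]*1000).astype(np.float32)))
s=(C[...,2]>.036)&(C[...,2]<.044); s[:,:250]=0; s[:,350:]=0; s[:50]=0; s[235:]=0
print(cv2.minAreaRect((C[s][:,:2]*1000).astype(np.float32)))
E
```

```text
[0.4624284  0.26527979 0.06675654] ((461.37603759765625, 265.4305419921875), 15.48319149017334)
((496.9733581542969, 268.7831726074219), (150.58587646484375, 70.40067291259766), 5.133359909057617)
```

jog_arm:
  plan:
    - [0,[0.2,-1.2,3.0],[0,0,-0.6]]
    - [0,[0,0,3.0],[0,0,0]]
    - [0,[0,0,3.0],[0,0,0]]
    - [0,[0,0,0.5],[0,0,0]]
    - [0,[0,0,0],[0,0,0]]

```text
clock: 3.3
tool_pos: [0.468, 0.2538, 0.0793]
eef_rot: [179.6, -0.4, 4.8]
wrist_force: [0.1, 0.9, -0.3]
width: 0.0857
```

```bash
python3 go.py .4615 .2653 .063 5
```

```text
t 3.3 pos [0.468  0.2538 0.0793] rot [179.64  -0.43   4.78] F [ 0.1  0.9 -0.3] w 0.0857
shift cm [-0.56 -1.21  1.62] turn [ 0.36 -0.43 -0.22]
```

jog_arm:
  plan:
    - [0,[-0.6,-1.2,0],[0.4,-0.4,0]]
    - [0,[0,0,0],[0,0,0]]

```text
clock: 3.5
tool_pos: [0.462, 0.2648, 0.0817]
eef_rot: [-179.9, -0.1, 4.7]
wrist_force: [-0.1, 0.4, 0.5]
width: 0.0855
```

```bash
python3 go.py .4615 .2653 .063 5
```

```text
t 3.5 pos [0.462  0.2648 0.0817] rot [-1.7989e+02 -1.3000e-01  4.6500e+00] F [-0.1  0.4  0.5] w 0.0855
shift cm [-0.05 -0.05  1.87] turn [-0.11 -0.14 -0.35]
```

jog_arm:
  plan:
    - [0,[0,0,1.0],[0,0,0]]
    - [0,[0,0,0.9],[0,0,0]]
    - [0,[0,0,0],[0,0,0]]

```text
clock: 3.8
tool_pos: [0.4633, 0.2656, 0.064]
eef_rot: [-179.7, -0.4, 4.7]
wrist_force: [0.0, 0.3, 0.2]
width: 0.0852
```

```bash
python3 go.py .4615 .2653 .063 5
```

```text
t 3.8 pos [0.4633 0.2656 0.064 ] rot [-179.75   -0.38    4.67] F [0.  0.3 0.2] w 0.0852
shift cm [-0.18  0.02  0.1 ] turn [-0.25 -0.38 -0.32]
```

jog_arm:
  plan:
    - [0.3,[-0.15,0,0.05],[-0.2,-0.3,0]]
    - [1,[0,0,0],[0,0,0]]
    - [1,[0,0,0],[0,0,0]]
    - [1,[0,0,0],[0,0,0]]
    - [1,[0,0,0],[0,0,0]]

```text
clock: 4.3
tool_pos: [0.4614, 0.2655, 0.0634]
eef_rot: [180.0, -0.0, 4.7]
wrist_force: [0.9, 0.7, 1.3]
width: 0.0282
```

jog_arm:
  plan:
    - [1,[0,0,0],[0,0,0]]
    - [1,[0,0,0],[0,0,0]]
    - [1,[0,0,0],[0,0,0]]

```text
clock: 4.6
tool_pos: [0.4616, 0.2654, 0.0635]
eef_rot: [-180.0, -0.0, 4.7]
wrist_force: [1.0, -0.6, -1.1]
width: 0.0286
```

```bash
python3 go.py .4615 .2653 .063 5
```

```text
t 4.6 pos [0.4616 0.2654 0.0635] rot [-1.7999e+02 -4.0000e-02  4.6900e+00] F [ 1.  -0.6 -1.1] w 0.0286
shift cm [-0.01  0.01  0.05] turn [-0.   -0.04 -0.31]
```

jog_arm:
  plan:
    - [1,[0,0,-1.5],[0,0,0]]
    - [1,[0,0,-2.5],[0,0,0]]
    - [1,[0,0,-4.5],[0,0,0]]
    - [1,[0,0,-4.5],[0,0,0]]
    - [1,[0,0,-4.5],[0,0,0]]

```text
clock: 5.1
tool_pos: [0.4588, 0.2641, 0.2379]
eef_rot: [179.7, 0.6, 4.8]
wrist_force: [1.3, 0.5, -0.6]
width: 0.0286
```

```bash
python3 go.py .550 .018 .24 5;  python3 -c "
from h import *
im=snap('wrist','w4')"
```

```text
t 5.1 pos [0.4588 0.2641 0.2379] rot [179.65   0.65   4.76] F [ 1.3  0.5 -0.6] w 0.0286
shift cm [ 7.04 25.28 -0.14] turn [ 0.35  0.65 -0.24]
```

View pics/w4.png

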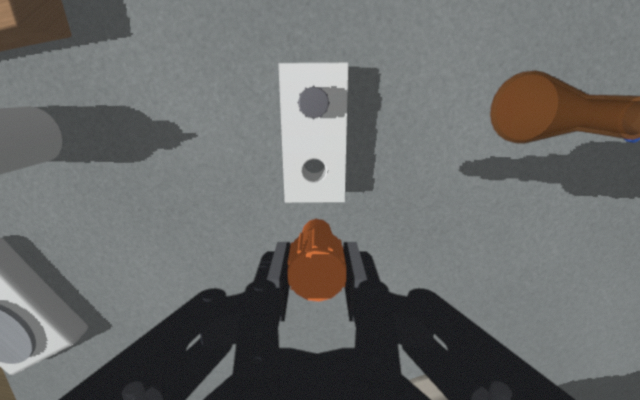

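jog_arm:
  plan:
    - [1,[1.15,4.1,0],[0,0,0]]
    - [1,[1.15,4.1,0],[0,0,0]]
    - [1,[1.15,4.1,0],[0,0,0]]
    - [1,[1.15,4.1,0],[0,0,0]]
    - [1,[1.15,4.1,0],[0,0,0]]

```text
clock: 5.65
tool_pos: [0.5383, 0.0685, 0.2498]
eef_rot: [-179.7, -0.4, 5.5]
wrist_force: [0.5, -0.1, 0.5]
width: 0.0282
```

jog_arm:
  plan:
    - [1,[0.9,3.0,0],[0,0,0]]
    - [1,[0.3,1.5,0],[0,0,0]]
    - [1,[0,0,0],[0,0,0]]

```text
clock: 5.95
tool_pos: [0.5561, 0.0153, 0.2492]
eef_rot: [-179.9, -0.4, 4.9]
wrist_force: [-0.4, -0.2, 0.0]
width: 0.0284
```

```bash
python3 go.py .550 .018 .22 5;  python3 -c "
from h import *
im=snap('wrist','w5');im=snap('top','t5')"
```

```text
t 5.95 pos [0.5561 0.0153 0.2492] rot [-179.87   -0.41    4.94] F [-0.4 -0.2  0. ] w 0.0284
shift cm [-0.6  -0.32  2.92] turn [-0.13 -0.41 -0.06]
```

View pics/w5.png

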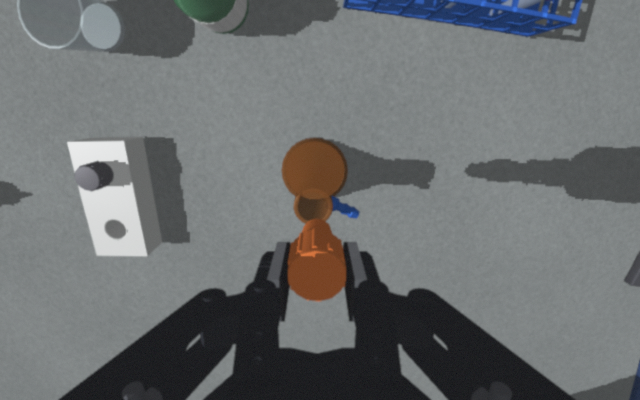

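```bash
python3 - <<'E'
from h import *
im=load('w5'); C=cloud(im)
m=(C[...,2]>.134)&(C[...,2]<.146); m[:180]=0; m[235:]=0; m[:,285:]&=True; m[:,:285]=0; m[:,345:]=0
q=C[m]; print(m.sum(),q.mean(0),cv2.minEnclosingCircle((q[:,:2]*1000).astype(np.float32)))
c=im['color'][180:310,270:370,::-1]; cv2.imwrite('pics/z7.png',cv2.resize(c,None,fx=4.5,fy=4.5,interpolation=cv2.INTER_CUBIC))
# held stopper top head height pts
h=cv2.cvtColor(im['color'],cv2.COLOR_RGB2HSV); m=(h[...,0]<18)&(h[...,1]>150)&(C[...,2]>.2); print(m.sum(),np.percentile(C[m][:,2],[1,50,95,99]))
t=C[m]; t=t[t[:,2]>np.percentile(t[:,2],98)-.006]; print('head top',cv2.minEnclosingCircle((t[:,:2]*1000).astype(np.float32)),t[:,2].mean())
t=C[m];zz=t[:,2].min(); print('plug bottom z',np.percentile(C[m][:,2],[0.2,1,3]))
E
```

```text
539 [0.55326274 0.01829614 0.13988307] ((550.4830322265625, 17.737443923950195), 17.127004623413086)
3594 [0.20460694 0.25243894 0.25373152 0.25433347]
head top ((589.7529296875, 17.169368743896484), 47.94684600830078) 0.25379898405362766
plug bottom z [0.20136011 0.20460694 0.21118304]
```

View pics/z7.png

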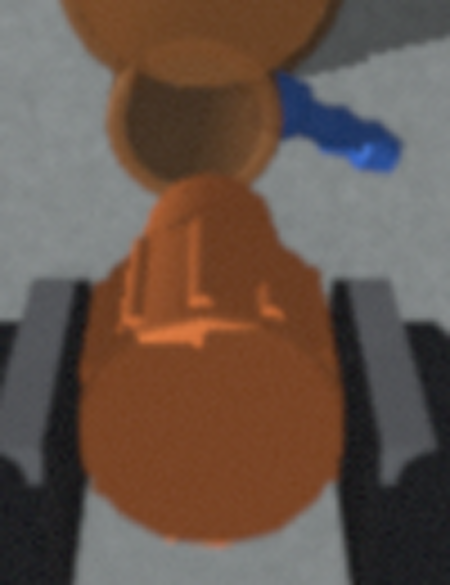

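```bash
python3 - <<'E'
from h import *
im=load('w5'); o=observe()['tool_pos']
p=onplane(im,[[316.6,275.5]],.2535)[0]; print('head',p,p-o)
q=onplane(im,[[270+79/4.5-.5,180+430/4.5],[270+344/4.5-.5,180+430/4.5]],.2535); print(q,np.linalg.norm(q[1]-q[0]))
# plug bottom front edge: top of orange at crop y=173,x=212
p=onplane(im,[[316.6,180+173/4.5-.5]],.2535-.052)[0]; print('plug bottom far edge',p, 'center x ~',p[0]-.0095)
E
python3 go.py .5505 .0178 .20 5
```

```text
head [0.55667595 0.01478551 0.2535    ] [ 0.00116745 -0.00333894  0.00424366]
[[0.55538105 0.02906448 0.2535    ]
 [0.55785912 0.00060095 0.2535    ]] 0.028571197215705366
plug bottom far edge [0.56526216 0.01560839 0.2015    ] center x ~ 0.5557621583620305
t 6.05 pos [0.5555 0.0181 0.2493] rot [-179.81   -0.4     5.13] F [ 0.3  0.5 -0.7] w 0.0289
shift cm [-0.54  0.    4.92] turn [-0.19 -0.4   0.13]
```

jog_arm:
  plan:
    - [1,[-0.5,0,0],[-0.2,-0.4,0]]
    - [1,[0,0,2.0],[0,0,0]]
    - [1,[0,0,2.0],[0,0,0]]
    - [1,[0,0,0],[0,0,0]]
    - [1,[0,0,0],[0,0,0]]

```text
clock: 6.55
tool_pos: [0.548, 0.0253, 0.2095]
eef_rot: [-179.9, 0.0, 5.7]
wrist_force: [-0.3, -0.4, 0.4]
width: 0.0286
```

```bash
python3 go.py .5502 .0178 .20 5
```

```text
t 6.55 pos [0.548  0.0253 0.2095] rot [-1.7991e+02  2.0000e-02  5.7200e+00] F [-0.3 -0.4  0.4] w 0.0286
shift cm [0.14 0.77 0.95] turn [-0.09  0.02  0.72]
```

jog_arm:
  plan:
    - [1,[0.1,0.7,0.2],[0,0,0.6]]
    - [1,[0,0,0],[0,0,0]]
    - [1,[0,0,0],[0,0,0]]

```text
clock: 6.85
tool_pos: [0.5503, 0.0192, 0.2094]
eef_rot: [-179.9, -0.1, 5.2]
wrist_force: [0.8, -0.1, -0.9]
width: 0.0285
```

```bash
python3 go.py .5502 .0178 .20 5
```

```text
t 6.85 pos [0.5503 0.0192 0.2094] rot [-1.7991e+02 -1.0000e-01  5.1800e+00] F [ 0.8 -0.1 -0.9] w 0.0285
shift cm [-0.03  0.14  0.94] turn [-0.09 -0.1   0.18]
```

jog_arm:
  plan:
    - [1,[0,0.15,0.4],[0,0,0]]
    - [1,[0,0,0.4],[0,0,0]]
    - [1,[0,0,0],[0,0,0]]

```text
clock: 7.15
tool_pos: [0.5509, 0.0172, 0.2016]
eef_rot: [-179.9, -0.2, 5.1]
wrist_force: [0.1, -0.6, 0.1]
width: 0.0288
```

```bash
python3 go.py .5502 .0178 .1635 5; python3 -c "
from h import *
im=snap('wrist','w6');im=snap('scene','s6')
a=cv2.resize(im['color'][150:280,320:420,::-1],None,fx=4.5,fy=4.5,interpolation=cv2.INTER_CUBIC);cv2.imwrite('pics/s6z.png',a)"
```

```text
t 7.15 pos [0.5509 0.0172 0.2016] rot [-179.91   -0.2     5.14] F [ 0.1 -0.6  0.1] w 0.0288
shift cm [-0.08 -0.06  3.81] turn [-0.09 -0.2   0.14]
```

View pics/s6z.png

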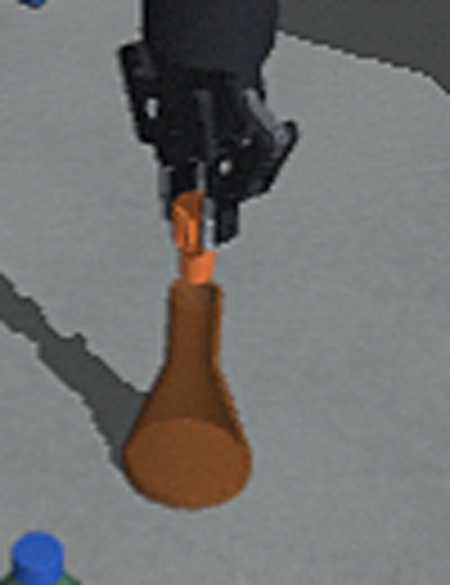

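View pics/w6.png

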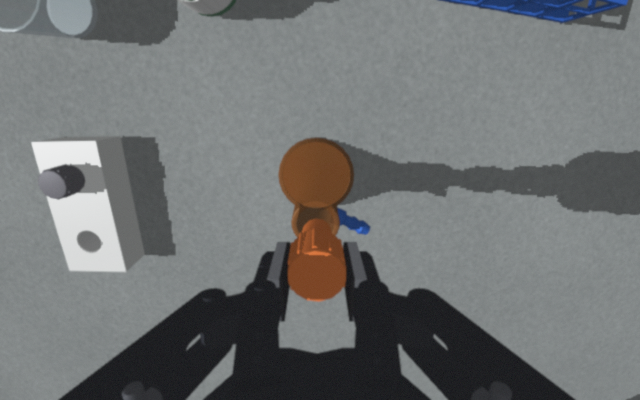

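The scene crop shows the plug just above the mouth at (195,285) and centred. I'll lower it in small steps and watch the force.

jog_arm:
  plan:
    - [1,[-0.05,-0.05,0.6],[0,0,0]]
    - [1,[0,0,0.6],[0,0,0]]
    - [1,[0,0,0],[0,0,0]]

```text
clock: 7.55
tool_pos: [0.5505, 0.0179, 0.1889]
eef_rot: [-179.9, -0.2, 5.1]
wrist_force: [0.3, -0.4, -0.6]
width: 0.0282
```

```bash
python3 go.py .5502 .0178 .1635 5
```

```text
t 7.55 pos [0.5505 0.0179 0.1889] rot [-179.91   -0.22    5.14] F [ 0.3 -0.4 -0.6] w 0.0282
shift cm [-0.04  0.01  2.54] turn [-0.09 -0.22  0.14]
```

jog_arm:
  plan:
    - [1,[0,0,0.6],[0,0,0]]
    - [1,[0,0,0.5],[0,0,0]]
    - [1,[0,0,0],[0,0,0]]

```text
clock: 7.85
tool_pos: [0.5504, 0.018, 0.1766]
eef_rot: [-179.9, -0.2, 5.2]
wrist_force: [-0.7, -0.2, 0.9]
width: 0.0288
```

```bash
python3 go.py .5502 .0178 .1635 5
```

```text
t 7.85 pos [0.5504 0.018  0.1766] rot [-179.91   -0.18    5.15] F [-0.7 -0.2  0.9] w 0.0288
shift cm [-0.03  0.02  1.31] turn [-0.09 -0.18  0.15]
```

jog_arm:
  plan:
    - [1,[0,0,0.5],[0,0,0]]
    - [1,[0,0,0.4],[0,0,0]]
    - [1,[0,0,0],[0,0,0]]

```text
clock: 8.15
tool_pos: [0.5505, 0.0181, 0.1667]
eef_rot: [-179.9, -0.2, 5.2]
wrist_force: [0.8, 0.1, -0.3]
width: 0.0281
```

```bash
python3 go.py .5502 .0178 .1635 5
```

```text
t 8.15 pos [0.5505 0.0181 0.1667] rot [-1.7991e+02 -1.7000e-01  5.1600e+00] F [ 0.8  0.1 -0.3] w 0.0281
shift cm [-0.03  0.03  0.32] turn [-0.09 -0.17  0.16]
```

jog_arm:
  plan:
    - [1,[0,0,0.2],[0,0,0]]
    - [1,[0,0,0.1],[0,0,0]]
    - [1,[0,0,0],[0,0,0]]

```text
clock: 8.45
tool_pos: [0.5506, 0.0181, 0.1635]
eef_rot: [-179.9, -0.2, 5.2]
wrist_force: [0.5, 0.1, -0.2]
width: 0.0285
```

```bash
python3 go.py .5502 .0178 .1635 5
```

```text
t 8.45 pos [0.5506 0.0181 0.1635] rot [-179.91   -0.18    5.16] F [ 0.5  0.1 -0.2] w 0.0285
shift cm [-0.04  0.02 -0.  ] turn [-0.09 -0.18  0.16]
```

jog_arm:
  plan:
    - [1,[0,0,0.1],[0,0,0]]
    - [1,[0,0,0],[0,0,0]]

```text
clock: 8.65
tool_pos: [0.551, 0.0181, 0.1637]
eef_rot: [-179.9, -0.3, 5.2]
wrist_force: [-0.3, -0.3, -0.3]
width: 0.0289
```

```bash
python3 go.py .5502 .0178 .1635 5;  python3 -c "
from h import *
im=snap('scene','s7')
a=cv2.resize(im['color'][150:280,320:420,::-1],None,fx=4.5,fy=4.5,interpolation=cv2.INTER_CUBIC);cv2.imwrite('pics/s7z.png',a)"
```

```text
t 8.65 pos [0.551  0.0181 0.1637] rot [-179.92   -0.26    5.15] F [-0.3 -0.3 -0.3] w 0.0289
shift cm [-0.08  0.03  0.02] turn [-0.08 -0.26  0.15]
```

View pics/s7z.png

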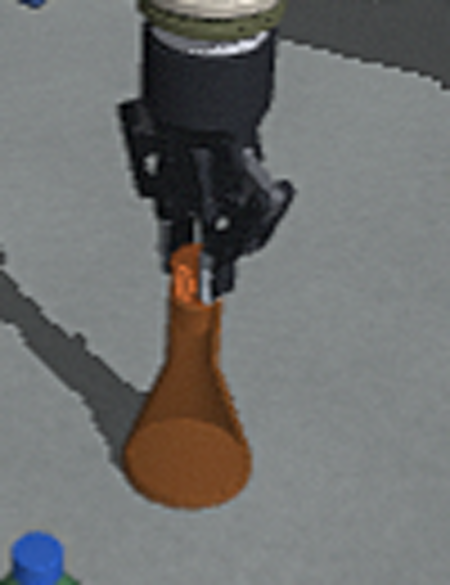

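The scene crop shows the head down on the rim, and z has stopped falling, so I take it as seated. Opening the gripper and backing off next.

jog_arm:
  plan:
    - [0.6,[0,0,0],[0,0,0]]
    - [0.3,[0,0,0],[0,0,0]]
    - [0,[0,0,0],[0,0,0]]
    - [0,[0,0,0],[0,0,0]]
    - [0,[0,0,0],[0,0,0]]

```text
clock: 9.2
tool_pos: [0.5511, 0.0181, 0.1636]
eef_rot: [-179.9, -0.3, 5.1]
wrist_force: [-0.6, -0.5, -0.5]
width: 0.085
```

jog_arm:
  plan:
    - [0,[0,0,-2],[0,0,0]]
    - [0,[0,0,-4],[0,0,0]]
    - [0,[0,0,-4],[0,0,0]]
    - [0,[-3.5,0,-2],[0,0,0]]
    - [0,[-3.5,0,0],[0,0,0]]

```text
clock: 9.7
tool_pos: [0.4826, 0.0124, 0.2862]
eef_rot: [-179.8, -0.2, 5.2]
wrist_force: [0.2, 0.8, -0.5]
width: 0.0854
```

```bash
python3 go.py .5502 .0178 .1635 5;  python3 -c "
from h import *
im=snap('wrist','w8'); im=snap('scene','s8')
a=cv2.resize(im['color'][150:280,320:420,::-1],None,fx=4.5,fy=4.5,interpolation=cv2.INTER_CUBIC);cv2.imwrite('pics/s8z.png',a)"
```

```text
t 9.7 pos [0.4826 0.0124 0.2862] rot [-179.84   -0.21    5.19] F [ 0.2  0.8 -0.5] w 0.0854
shift cm [ 6.74  0.11 12.29] turn [-0.16 -0.21  0.19]
```

View pics/s8z.png

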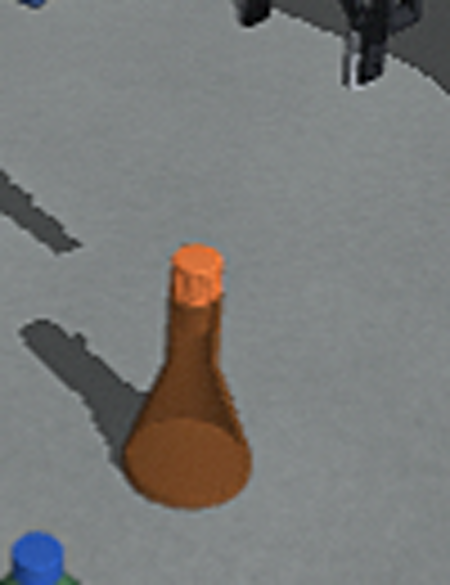

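View pics/w8.png

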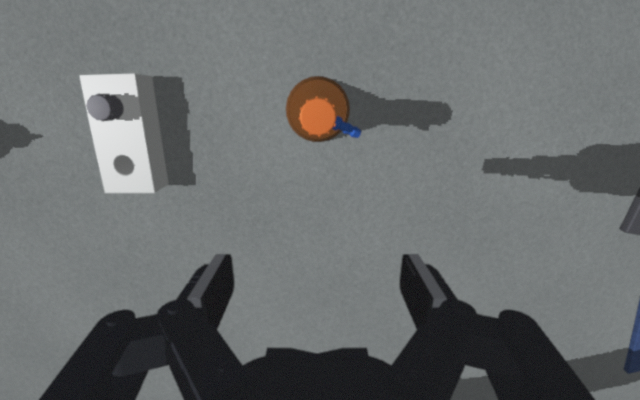

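The stopper is seated upright: its head is at (318,117) in the wrist view, and the nozzle runs from (337,124) to (358,134).

```bash
python3 - <<'E'
from h import *
im=load('w8'); C=cloud(im); h=cv2.cvtColor(im['color'],cv2.COLOR_RGB2HSV)
box=np.zeros((400,640),bool); box[70:150,280:370]=1
m=(C[...,2]>.155)&(C[...,2]<.18)&box; q=C[m]; print('top',m.sum(),q.mean(0),np.median(q[:,2]),cv2.minEnclosingCircle((q[:,:2]*1000).astype(np.float32)))
m=(h[...,0]>100)&(h[...,0]<130)&(h[...,1]>120)&box
q=np.argwhere(m)[:,::-1]; w=onplane(im,q,.110)[:,:2]; c=w.mean(0); vt=np.linalg.svd(w-c)[2][0]; print('noz',len(q),c,vt,np.degrees(np.arctan2(*vt[::-1])), 'from axis',np.degrees(np.arctan2(c[1]-.0178,c[0]-.5505)))
# corner ends
k=C[m]; print('depth pts',k.mean(0), np.degrees(np.arctan2(k.mean(0)[1]-.0178,k.mean(0)[0]-.5505)))
s=(w-c)@vt; print('ends',c+vt*s.min(),c+vt*s.max())
E
```

```text
top 1072 [0.55056954 0.01757114 0.16681836] 0.1669349786258815 ((550.2908935546875, 17.703678131103516), 15.886446952819824)
noz 247 [ 0.53843984 -0.01378448] [-0.38316745 -0.9236789 ] -112.53002020273436 from axis -110.89877221541916
depth pts [ 0.53849022 -0.01364948  0.11080875] -110.90062738036917
ends [ 0.54378117 -0.00090845] [ 0.53307909 -0.0267073 ]
```

jog_arm:
  plan:
    - [0,[0,0,0],[0,0,-8]]
    - [0,[0,0,0],[0,0,-8]]
    - [0,[0,0,0],[0,0,-8]]
    - [0,[0,0,0],[0,0,-8]]
    - [0,[0,0,0],[0,0,-8]]

```text
clock: 10.3
tool_pos: [0.4794, 0.0118, 0.2851]
eef_rot: [-180.0, -0.1, 46.6]
wrist_force: [0.1, 0.5, 0.5]
width: 0.0855
```

jog_arm:
  plan:
    - [0,[0,0,0],[0,0,-8]]
    - [0,[0,0,0],[0,0,-8]]
    - [0,[0,0,0],[0,0,-6]]
    - [0,[0,0,0],[0,0,0]]

```text
clock: 10.7
tool_pos: [0.481, 0.0118, 0.2841]
eef_rot: [-179.9, -0.1, 69.7]
wrist_force: [-0.0, 0.1, -0.3]
width: 0.0853
```

```bash
python3 go.py .5504 .0177 .25 69; python3 -c "
from h import *
print(observe()['joint_positions'].round(1))"
```

```text
t 10.7 pos [0.481  0.0118 0.2841] rot [-1.7992e+02 -1.3000e-01  6.9690e+01] F [-0.   0.1 -0.3] w 0.0853
shift cm [2.95 6.31 3.41] turn [-0.08 -0.13  0.69]
[ 13.4  16.8 -27.1 119.2  10.3  46.3 -40.2]
```

jog_arm:
  plan:
    - [0,[1.5,3.2,0],[0,0,0.6]]
    - [0,[1.5,3.1,0],[0,0,0]]
    - [0,[0,0,0],[0,0,0]]
    - [0,[0,0,0],[0,0,0]]

```text
clock: 11.1
tool_pos: [0.5527, 0.0172, 0.283]
eef_rot: [-179.8, -0.1, 68.3]
wrist_force: [0.1, -0.3, 0.6]
width: 0.0853
```

```bash
python3 go.py .5504 .0177 .119 69;python3 -c "
from h import *
im=snap('wrist','w9')"
```

```text
t 11.1 pos [0.5527 0.0172 0.283 ] rot [-1.7983e+02 -8.0000e-02  6.8300e+01] F [ 0.1 -0.3  0.6] w 0.0853
shift cm [-0.06 -0.18 16.4 ] turn [-0.17 -0.08 -0.7 ]
```

View pics/w9.png

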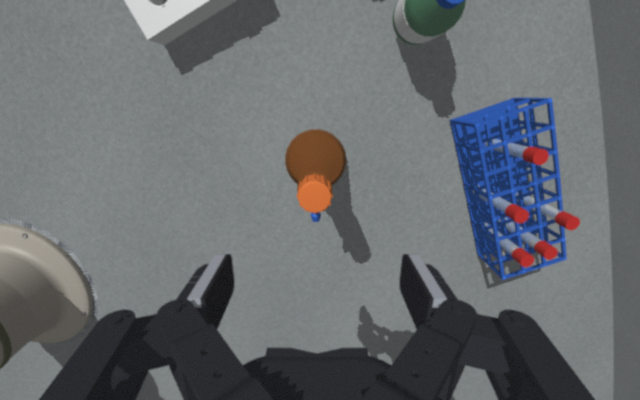

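jog_arm:
  plan:
    - [0,[-0.05,-0.15,2.0],[0,0,-0.6]]
    - [0,[0,0,3.0],[0,0,0]]
    - [0,[0,0,2.0],[0,0,0]]
    - [0,[0,0,0],[0,0,0]]
    - [0,[0,0,0],[0,0,0]]

```text
clock: 11.65
tool_pos: [0.5478, 0.0171, 0.2127]
eef_rot: [-179.9, -0.0, 68.6]
wrist_force: [0.9, -0.5, -1.5]
width: 0.0854
```

```bash
python3 go.py .5504 .0177 .119 69
```

```text
t 11.65 pos [0.5478 0.0171 0.2127] rot [-1.7991e+02 -4.0000e-02  6.8630e+01] F [ 0.9 -0.5 -1.5] w 0.0854
shift cm [0.14 0.24 9.37] turn [-0.09 -0.04 -0.37]
```

jog_arm:
  plan:
    - [0,[0.1,0.2,2.5],[0,0,0]]
    - [0,[0,0,2.5],[0,0,0]]
    - [0,[0,0,2.0],[0,0,0]]
    - [0,[0,0,0],[0,0,0]]
    - [0,[0,0,0],[0,0,0]]

```text
clock: 12.15
tool_pos: [0.5525, 0.0174, 0.1479]
eef_rot: [179.6, -0.2, 68.4]
wrist_force: [-0.4, 0.2, 0.3]
width: 0.0854
```

```bash
python3 go.py .5504 .0177 .119 69
```

```text
t 12.15 pos [0.5525 0.0174 0.1479] rot [179.58  -0.22  68.44] F [-0.4  0.2  0.3] w 0.0854
shift cm [-0.06 -0.23  2.89] turn [ 0.42 -0.22 -0.56]
```

jog_arm:
  plan:
    - [0,[-0.05,-0.1,1.3],[0.3,0,-0.5]]
    - [0,[0,-0.1,1.2],[0,0,0]]
    - [0,[0,0,0.4],[0,0,0]]
    - [0,[0,0,0],[0,0,0]]
    - [0,[0,0,0],[0,0,0]]

```text
clock: 12.65
tool_pos: [0.5521, 0.0176, 0.1199]
eef_rot: [179.6, -0.3, 68.9]
wrist_force: [0.6, -0.2, -0.6]
width: 0.0853
```

```bash
python3 go.py .5504 .0177 .119 69
```

```text
t 12.65 pos [0.5521 0.0176 0.1199] rot [179.64  -0.33  68.94] F [ 0.6 -0.2 -0.6] w 0.0853
shift cm [-0.06 -0.16  0.09] turn [ 0.36 -0.33 -0.06]
```

jog_arm:
  plan:
    - [0,[-0.05,-0.15,0],[0.3,-0.3,0]]
    - [0.3,[0,0,0],[0,0,0]]
    - [0.5,[0,0,0],[0,0,0]]
    - [1,[0,0,0],[0,0,0]]
    - [1,[0,0,0],[0,0,0]]
  grip_force: 50

```text
clock: 13.15
tool_pos: [0.5506, 0.0179, 0.1208]
eef_rot: [179.9, -0.0, 68.9]
wrist_force: [0.0, -0.0, -1.7]
width: 0.0326
```

jog_arm:
  plan:
    - [1,[0,0,0],[0,0,0]]
    - [1,[0,0,0],[0,0,0]]
    - [1,[0,0,0],[0,0,0]]

```text
clock: 13.45
tool_pos: [0.5506, 0.0179, 0.1208]
eef_rot: [179.9, -0.0, 68.9]
wrist_force: [-0.3, 0.2, -0.6]
width: 0.0328
```

```bash
python3 go.py .5504 .0177 .2045 85.3;python3 -c "
from h import *
im=snap('wrist','w10')"
```

```text
t 13.45 pos [0.5506 0.0179 0.1208] rot [ 1.7993e+02 -2.0000e-02  6.8930e+01] F [-0.3  0.2 -0.6] w 0.0328
shift cm [-0.02  0.   -8.37] turn [ 8.000e-02 -1.000e-02 -1.637e+01]
```

View pics/w10.png

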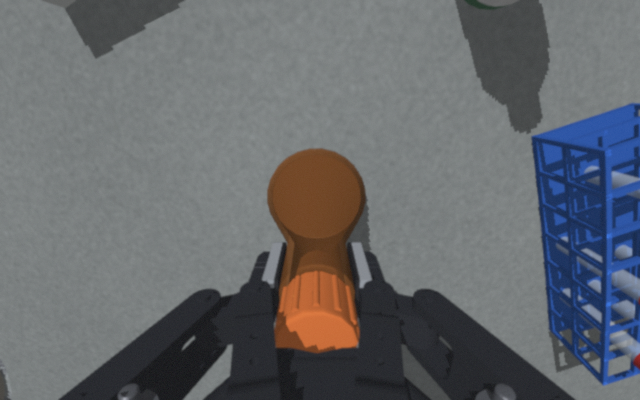

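jog_arm:
  plan:
    - [1,[0,0,-1.0],[0,0,0]]
    - [1,[0,0,-2.0],[0,0,0]]
    - [1,[0,0,-3.0],[0,0,0]]
    - [1,[0,0,-2.0],[0,0,0]]
    - [1,[0,0,-0.5],[0,0,0]]

```text
clock: 14.0
tool_pos: [0.5489, 0.0179, 0.2089]
eef_rot: [-179.8, 0.1, 69.0]
wrist_force: [-0.1, 0.7, -3.2]
width: 0.0328
```

```bash
python3 go.py .4885 -.3275 .206 85.3;python3 -c "
from h import *
im=snap('scene','s11')"
```

```text
t 14.0 pos [0.5489 0.0179 0.2089] rot [-1.7981e+02  9.0000e-02  6.8970e+01] F [-0.1  0.7 -3.2] w 0.0328
shift cm [-34.4    6.75   0.32] turn [ -0.2    0.06 -16.33]
```

View pics/s11.png

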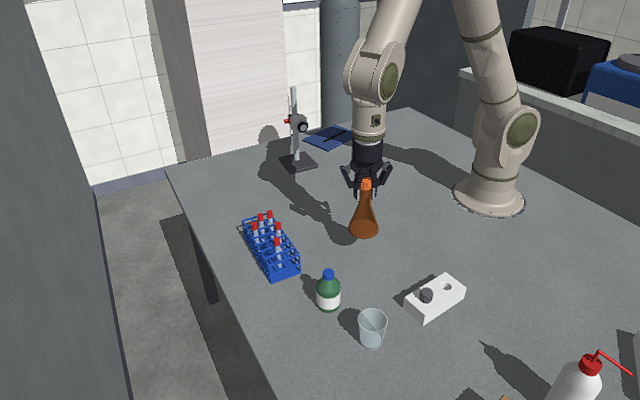

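The scene view shows the flask hanging upright in the gripper at (364,215), with the stopper in. Next I move it toward the lens in gentle steps.

jog_arm:
  plan:
    - [1,[-1.5,0.3,0],[0,0,0]]
    - [1,[-3.0,0.6,0],[0,0,0]]
    - [1,[-3.0,0.6,0],[0,0,0]]
    - [1,[-3.0,0.6,0],[0,0,0]]
    - [1,[-3.0,0.6,0],[0,0,0]]

```text
clock: 14.55
tool_pos: [0.5231, -0.1206, 0.2049]
eef_rot: [-179.5, 0.1, 69.4]
wrist_force: [1.4, -0.4, -2.4]
width: 0.0327
```

jog_arm:
  plan:
    - [1,[-3.0,0.6,0],[0,0,0]]
    - [1,[-3.0,0.6,0],[0,0,0]]
    - [1,[-3.0,0.6,0],[0,0,0]]
    - [1,[-2.0,0.4,0],[0,0,0]]
    - [1,[-1.0,0,0],[0,0,0]]

```text
clock: 15.05
tool_pos: [0.493, -0.2531, 0.1985]
eef_rot: [-178.9, 0.3, 69.0]
wrist_force: [0.4, -0.8, -2.5]
width: 0.0328
```

```bash
python3 go.py .4885 -.3275 .206 85.3
```

```text
t 15.05 pos [ 0.493  -0.2531  0.1985] rot [-178.91    0.29   69.02] F [ 0.4 -0.8 -2.5] w 0.0328
shift cm [-7.11  2.23 -0.76] turn [ -1.12   0.13 -16.28]
```

jog_arm:
  plan:
    - [1,[0,0.5,-0.7],[-1.1,0,-4]]
    - [1,[0,0,0],[0,0,-4]]
    - [1,[0,0,0],[0,0,-4]]
    - [1,[0,0,0],[0,0,-4]]
    - [1,[0,0,0],[0,0,0]]

```text
clock: 15.55
tool_pos: [0.4925, -0.2568, 0.2009]
eef_rot: [-179.5, 0.1, 85.4]
wrist_force: [0.6, -0.2, -2.7]
width: 0.0328
```

```bash
python3 go.py .4885 -.3275 .206 85.3
```

```text
t 15.55 pos [ 0.4925 -0.2568  0.2009] rot [-1.7947e+02  1.2000e-01  8.5420e+01] F [ 0.6 -0.2 -2.7] w 0.0328
shift cm [-7.08  0.17 -0.5 ] turn [-0.53  0.12  0.12]
```

jog_arm:
  plan:
    - [1,[-1.5,0.1,-0.3],[-0.5,0,0]]
    - [1,[-1.8,0.1,-0.2],[0,0,0]]
    - [1,[-1.7,0,0],[0,0,0]]
    - [1,[-1.0,0,0],[0,0,0]]
    - [1,[0,0,0],[0,0,0]]

```text
clock: 16.05
tool_pos: [0.4878, -0.3173, 0.2036]
eef_rot: [-179.8, -0.0, 85.1]
wrist_force: [0.9, -0.0, -2.6]
width: 0.0328
```

```bash
python3 go.py .4885 -.3275 .206 85.3; python3 -c "
from h import *
im=snap('scene','s12');im=snap('top','t12')
print(observe()['clock'])
b=cv2.resize(im['color'][200:290,370:490,::-1],None,fx=6.6,fy=6.6,interpolation=cv2.INTER_CUBIC);cv2.imwrite('pics/t12z.png',b)
a=cv2.resize(load('s12')['color'][70:190,260:400,::-1],None,fx=5,fy=5,interpolation=cv2.INTER_CUBIC);cv2.imwrite('pics/s12z.png',a)"
```

```text
t 16.05 pos [ 0.4878 -0.3173  0.2036] rot [-1.7975e+02 -3.0000e-02  8.5140e+01] F [ 0.9 -0.  -2.6] w 0.0328
shift cm [-1.01  0.16 -0.25] turn [-0.25 -0.03 -0.16]
16.15
```

View pics/t12z.png

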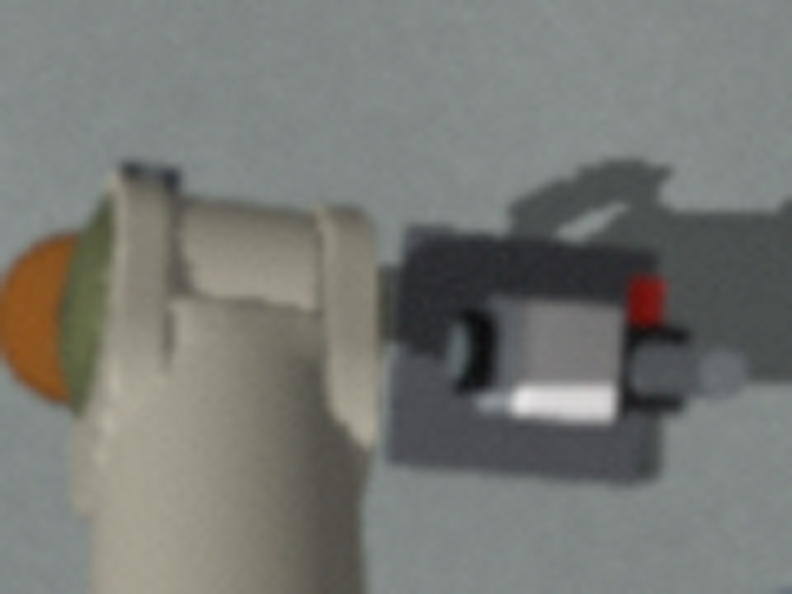

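View pics/s12z.png

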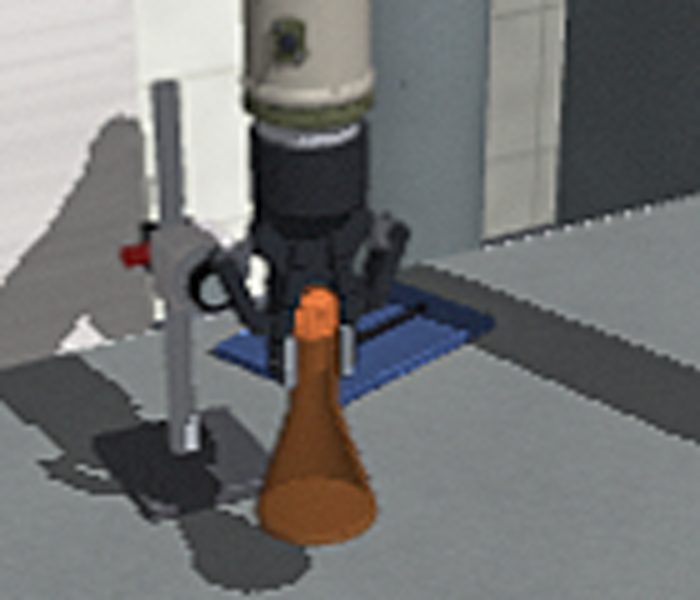

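The scene crop shows the flask upright in the gripper with the stopper in, about 11 cm from the lens. The last corrections are about 1 cm forward and 2.5 mm up.

jog_arm:
  plan:
    - [1,[-0.9,0.15,-0.3],[-0.2,0,-0.2]]
    - [1,[0,0,0],[0,0,0]]
    - [1,[0,0,0],[0,0,0]]

```text
clock: 16.45
tool_pos: [0.4895, -0.3234, 0.207]
eef_rot: [-180.0, -0.1, 85.6]
wrist_force: [-0.3, 0.0, -2.5]
width: 0.0327
```

```bash
python3 go.py .4885 -.3275 .206 85.3; python3 - <<'E'
from h import *
im=snap('scene','s13'); w=snap('wrist','w13')
C=cloud(im); h=cv2.cvtColor(im['color'],cv2.COLOR_RGB2HSV)
near=(abs(C[...,0]-.488)<.06)&(abs(C[...,1]+.327)<.06)
m=near&(h[...,0]<18)&(h[...,1]>110); q=C[m]; print(m.sum(),'flask+stopper z range',np.percentile(q[:,2],[0.5,2,98,99.5]))
t=q[q[:,2]>np.percentile(q[:,2],99)-.005]; print('top ',t.mean(0))
b=q[q[:,2]<np.percentile(q[:,2],1)+.004]; print('bottom',b.mean(0), b[:,0].max()+b[:,0].min(), b[:,1].min(),b[:,1].max())
E
```

```text
t 16.45 pos [ 0.4895 -0.3234  0.207 ] rot [-1.7998e+02 -1.2000e-01  8.5600e+01] F [-0.3  0.  -2.5] w 0.0327
shift cm [-0.42 -0.06  0.1 ] turn [-0.02 -0.12  0.3 ]
689 flask+stopper z range [0.08877011 0.09146968 0.25213872 0.25397915]
top  [ 0.49047571 -0.31890948  0.25204583]
bottom [ 0.50157219 -0.29057268  0.09133955] 0.9893508764233444 -0.31350330059745923 -0.27987604125179
```

View pics/w13.png

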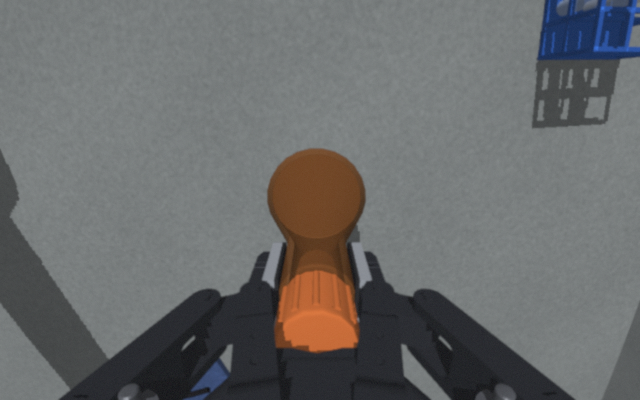

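jog_arm:
  plan:
    - [1,[0,0,0],[0,0,0]]
    - [1,[0,0,0],[0,0,0]]
    - [1,[0,0,0],[0,0,0]]

```text
clock: 16.85
tool_pos: [0.4895, -0.3229, 0.207]
eef_rot: [-180.0, -0.1, 85.6]
wrist_force: [0.1, 0.3, -2.8]
width: 0.0327
```

```bash
python3 go.py .4885 -.3275 .206 85.3; python3 - <<'E'
from h import *
o=observe(); print(abs(o['qd']).max())
b=load('s13')['color'][210:350,360:480,::-1]; cv2.imwrite('pics/z9.png',np.hstack([cv2.resize(b,(400,466)),cv2.resize(load('scene0')['color'][210:350,360:480,::-1],(400,466))]))
E
```

```text
t 16.85 pos [ 0.4895 -0.3229  0.207 ] rot [-1.7997e+02 -1.1000e-01  8.5640e+01] F [ 0.1  0.3 -2.8] w 0.0327
shift cm [-0.46 -0.06  0.1 ] turn [-0.03 -0.11  0.34]
0.11877461495665706
```

View pics/s13.png

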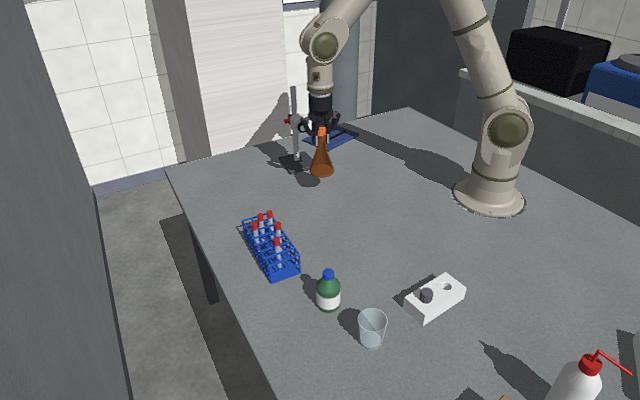

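The final scene shows the flask held upright at (321,155). The bottle, beaker, grey stopper and camera look unmoved, and the arm is still. Handing in.

```bash
python3 -c "
from station import *
print(sign_off())"
```

```text
the job is handed in; nothing more can be done
None
```

I put the orange stopper in the flask, lifted the flask by its neck to the inspection camera, and handed the job in with it held still there at about 17 s of the 64 s allowed.

| Last check | Result |
|---|---|
| Nozzle tip to lens | about 104 mm |
| Sideways from the lens axis | about 1 mm |
| Height relative to the lens centre | about 1 mm high |
| Nozzle aim | about 0.5° off |
| Tilt of the gripper | about 0.1° |
| Joint speeds | at most about 0.1°/s |
| Stopper | head top at 166–167 mm before the lift, against 166 nominal; no sign of slip afterwards |
| Bottle, beaker, grey stopper, camera | looked unmoved in the last pictures |

- **Not seen directly:** the nozzle was hidden from all cameras at the end. Its final position comes from the measured tool pose and how the flask sat in the grip. The calibration is only good to about 2 mm.
- **Small miss:** the hold is about 4–5 mm farther from the lens than I aimed for, which is within the 75–125 mm allowed.
- **Rough reading:** the scene camera's depth put the flask's underside about 3–5 mm higher than the tool pose implies. I put this down to noise, since the stopper's top agreed.
- **No verdict:** the hand-in reports no result, so I can't confirm it passed.

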